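Show the lipstick's shade sticker to the phone on a video call

TASK

A beauty shop is on a video call on the phone and wants to read the round shade sticker on the underside of the red lipstick. Lift the red lipstick out of the clear organizer and hold it up to the phone's front camera, the sticker about 15 cm straight out from the lens, centred on the line of sight and with the underside squarely facing the lens. Finish while still holding it there in the gripper, steady and clear of everything; do not touch the phone or its stand, and leave the other lipsticks and everything else on the dresser where they are.

Things in the scene. Friction and masses are not known exactly. Their poses are not given: they have to be found in the camera images.
- red_lipstick_mid (a point): centre (half-way up) of the red lipstick, a closed round tube 22 mm in diameter, 80 mm tall, about 32 g, red with a gold band at mid height. It stands cap up, loosely, in a corner pocket of the organizer, its upper 42 mm clear above the pocket walls. Its z axis runs along the tube from underside to cap (up at the start); turning about z makes no difference
- red_lipstick_sticker (a point): centre of the lipstick's flat underside, which carries the white round shade sticker, 17 mm across; 40 mm below the lipstick's centre along its z axis (4 mm above the dresser top at the start). Axes as for the lipstick's centre
- red_lipstick: the red lipstick as a whole; origin at the centre of its underside, axes as above
- organizer: clear acrylic organizer, fixed, 96 mm square, 42 mm high, with 3 x 3 pockets 28 mm square inside, 31 mm apart centre to centre, floor 4 mm and walls 3 mm thick. Origin at the centre of its underside, x and y along its sides. Four lipsticks stand in the corner pockets (x = +-31 mm, y = +-31 mm), any in any corner; the other five pockets are empty
- phone_stand: aluminium desk stand, fixed, holding a dark 150 x 73 x 8 mm phone, portrait, lit screen facing the robot's side and upward. Origin on the dresser top, about 18 mm in front of the phone's middle; its -x axis points where the screen looks, seen from above. The head tilts: straight out of the screen leans 35 to 46 degrees from straight up. 170 mm high with the phone; not to be touched
- phone_lens (a point): front camera lens, a black dot with a pale rim in the glass at the middle of the phone's upper (higher) end, 9 mm from that end edge and 66 mm from the phone's centre. Its z axis points straight out of the screen, along the camera's line of sight; x points along the screen to the phone's upper end; y along the screen's width
- black_lipstick: black lipstick with a gold band, same shape and size (22 mm in diameter, 80 mm tall), in another corner pocket; origin at the centre of its underside, z up. To be left alone
- white_lipstick: white-capped lipstick with gold base, same shape and size, in another corner pocket; origin at the centre of its underside, z up. To be left alone
- silver_lipstick: silver-capped lipstick with dark base, same shape and size, in another corner pocket; origin at the centre of its underside, z up. To be left alone
- green_bottle: green glass bottle with a glass stopper, 68 mm in diameter, 132 mm tall, loose; origin at the centre of its underside, z up
- ring_dish: small white ceramic ring dish with a cone in the middle, 100 mm in diameter, 45 mm high, loose; origin at the centre of its underside
- hair_clip: flat stainless steel hair clip, 75 x 14 x 10 mm, loose; origin under its middle, x along its length
- hairbrush: wooden hairbrush lying bristles up, 228 x 56 x 34 mm, loose; origin under its middle, x from handle to head
- jewelry_box: dark wooden jewelry box with its latched lid shut, fixed, 184 x 254 x 104 mm; origin at the centre of its underside
There are look-alikes about, which are no part of the job. What is shaped like the red_lipstick but pink is not meant.

How it is judged:
On the way:
1. the red lipstick is lifted clear out of the organizer in the gripper (contact force between the fingers and red_lipstick above 0.5 N and contact force between red_lipstick and organizer below 0.05 N and z of red_lipstick_sticker in the frame of organizer above 0.05 m), for 0.2 s.
At the end, for the whole second after the job is handed in: The red lipstick is gripped, clear of all else and steady (under 20 mm/s, 0.2 rad/s), its sticker 115 to 185 mm straight out from the lens and within 30 mm of the line of sight along the screen's length and width, underside facing the lens, tube within 0.22 rad of the line of sight (contact force between the fingers and red_lipstick above 0.5 N and contact force between red_lipstick and organizer below 0.05 N and z of red_lipstick_sticker in the frame of phone_lens between 0.115 and 0.185 m and x of red_lipstick_sticker in the frame of phone_lens between -0.03 and 0.03 m and y of red_lipstick_sticker in the frame of phone_lens between -0.03 and 0.03 m and angle between the z axis of red_lipstick_mid and the z axis of phone_lens, either way round below 0.22 rad and z of phone_lens in the frame of red_lipstick_mid below -0.1 m and height (world z) of red_lipstick_sticker above 0.15 m and linear speed of red_lipstick below 0.02 m/s and angular speed of red_lipstick below 0.2 rad/s); the arm keeps its last pose, push and grip.
It fails at once if the phone or its stand is touched (over 0.5 N) (contact force between any of the arm, the fingers, red_lipstick and phone_stand above 0.5 N).
It fails at once if another lipstick, the bottle, dish, hair clip or brush is moved by over 20 mm, or a standing one is tipped (over 0.3 rad) (distance of any of black_lipstick, white_lipstick, silver_lipstick, green_bottle, ring_dish, hair_clip, hairbrush from where it was at the start of the episode above 0.02 m or angle between any of black_lipstick, white_lipstick, silver_lipstick, green_bottle's own z axis and vertical above 0.3 rad).
It also fails if it takes over 38 s, if anything falls off the work surface, if the arm or the gripper's body presses on something with over 40 N, if the wrist force passes 120 N, or if a joint passes its speed limit or range.

ROBOT

A 6-joint arm with a two-finger parallel gripper is mounted at the origin on the work surface. World frame = base frame: x ahead of the robot, y to its left, z up, the work surface at z = 0. Lengths are in m, angles in rad, forces in N, time in s.
With the tool pointing down it reaches from about 0.275 to 0.975 m from the base axis. Payload 8.4 kg.
Tool frame: the origin (TCP) lies on the centre line of the jaws, within the pads' length; the fingertips stand arm.tip_reach ahead of it and the grasp point (between the pads) lies 11 mm behind it (arm.tip_reach is the distance from the TCP to the fingertips, in m); z points along the fingers, y is the line along which they close (so a half turn about z gives the same grasp; the last joint's range is limited). The gripper opens to 92 mm and grips with 3 to 60 N. Pads are 20 mm wide; open, the fingers measure 128 mm over their backs; the gripper's body (75 mm by 189 mm) begins 69 mm behind the grasp point.
Start: joints at [1.264, 0.353, 1.633, -0, 1.155, -0.002], TCP at [0.188, 0.596, 0.223] pointing down, gripper open.
Joint ranges: [-2.63, 2.63], [-0.92, 2.1], [0.06, 2.66], [-1.3, 4.44], [0, 2.69], [-3.02, 3.02]. Speed limits (rad/s): [2.22, 2.22, 2.79, 3.14, 3.14, 3.14].

INTERFACE

Orientations are given as a rotation vector (axis times angle).
In Python, from plant import arm gives the robot as it stands.
- The arm moves only by the shell command python3 -m inch 'ROWS' [FORCE]. ROWS is a JSON object of lists of equal length, an entry for each row: "linear": the shift along the world's x, y, z in cm, a list of three; "twist": the turn, a rotation vector about the world's x, y, z in rad, a list of three; "grip": the closure, from 0 (fully open) to 1 (shut). A call has 1 to 8 rows; each row is the pose to reach, as a shift and turn from the pose commanded when the call began; what a row does not reach only later rows make up. A row lasts 1/8 s, in which the tool goes at most 62.5 mm and 10.7 degrees, less where a joint would pass 70% of its speed; a pose out of reach is approached as far as the arm can. A call with a gripper value outside its range is refused whole. The fingers move at their own pace and stop on an object; FORCE is the grip in N (left out, the last holds). Time passes only in rows, so rows that repeat a pose let the fingers close. It gives the time, the measured TCP pose, the force, the opening and the grip force at its end, in the units of the state.
- arm.observe(): the state, without advancing time (a new reading comes with each control period).
- arm.get_image(name): name is "scene" or "top" or "wrist"; returns a dict with "img" (480x640x3 uint8, blue, green, red), "fx", "fy", "cx", "cy" (pixels), "pose" (4x4, takes a point from camera to world coordinates); the wrist camera has in their place "mount" (4x4, takes a point from camera to tool coordinates, whose origin is the TCP and whose axes are the flange's). Camera axes: x right, y down, z forward; pixel columns grow to the right and rows downward; lengths in m; the calibration is good to about 2 mm. A picture is of the moment at which its call begins: read the wrist's pose just before it. There is no depth.
- arm.close_job(): hands the job in; it is judged then, once.
Trained networks look in a picture, given as the dict that the camera call returned (one of the last four; its "shot" number tells which), for a name from the list of things; names that differ only in an ending like _2 or _b are one class to them, and where a whole thing is asked for, a point or a joint stands for the part that bears it (a point fixed in the world has none). Each returns a list of dicts, best first, with "confidence" (0 to 1); they miss things now and then, are a little off and sometimes report something else, mostly with a low value. They report only what shows in the picture. A call takes as long as a camera call. They do not tell look-alikes from the thing itself.
- arm.recognise(picture, label): "pixel" ([row, column] in pixels, amid what is visible of it).
- arm.outline_of(picture, label): "pixels" (480x640 bool, what is visible of it) and "pixel" ([row, column] in pixels, amid what is visible of it).
The state is a dict: "time": time; "joints": joint angles; "qvel": joint speeds; "joint_efforts": joint torques, N m; "position": TCP position; "orientation": TCP orientation; "force": force on the tool from outside, world axes, zero at the start; "wrist_torque": the same for the moment, N m; "width": finger opening in m; "grip_force": force on a finger pad.
Only numpy, scipy, OpenCV 4.12 (cv2) and the standard library are available. Lean on these libraries where they do the work, as an engineer would, in place of code of your own. Each camera call takes 0.05 s, during which the arm holds its last target. There are 200 camera calls.

## Working session

There is one attempt and no reset: what is moved stays moved. The work goes in short steps, Python scripts to look and compute and a shell command to move; the robot and the scene stay as the last step left them, time stands still between calls to the robot, and variables do not carry over. Pictures are saved under pics/ and viewed, at most 10 in all, crops included, and the job is handed in when it is done.

```bash
mkdir -p pics; ls
cat > h.py <<'E'
import numpy as np, cv2, pickle
from plant import arm
from scipy.spatial.transform import Rotation as R
def cam(name):
    s=arm.observe(); p=arm.get_image(name)
    if name=="wrist":
        T=np.eye(4);T[:3,:3]=R.from_rotvec(s["orientation"]).as_matrix();T[:3,3]=s["position"]
        P=T@p["mount"]
    else: P=p["pose"]
    return p,np.array(P)
def ray(p,P,px):
    d=P[:3,:3]@np.array([(px[1]-p["cx"])/p["fx"],(px[0]-p["cy"])/p["fy"],1])
    return P[:3,3],d/np.linalg.norm(d)
def onz(p,P,px,z):
    o,d=ray(p,P,px); return o+d*(z-o[2])/d[2]
def tri(rays):
    A=sum(np.eye(3)-np.outer(d,d) for o,d in rays); b=sum((np.eye(3)-np.outer(d,d))@o for o,d in rays)
    return np.linalg.solve(A,b)
def proj(p,P,X):
    c=P[:3,:3].T@(np.array(X)-P[:3,3]); return [p["cy"]+p["fy"]*c[1]/c[2],p["cx"]+p["fx"]*c[0]/c[2]]
E
python3 - <<'E'
from h import *
np.set_printoptions(precision=3,suppress=True)
print(arm.tip_reach)
rr={}
for n in ["scene","top"]:
    p,P=cam(n); cv2.imwrite(f"pics/{n}.png",p["img"]); print(n,P[:3,3],P[:3,2],p["fx"])
    for l in ["red_lipstick","organizer","phone_stand","phone_lens","black_lipstick","white_lipstick","silver_lipstick","green_bottle","jewelry_box","red_lipstick_mid"]:
        r=arm.recognise(p,l); print(l,[(np.round(x["pixel"]).tolist(),round(x["confidence"],2)) for x in r[:4]])
        if r: rr.setdefault(l,[]).append(ray(p,P,r[0]["pixel"]))
for l,v in rr.items():
    if len(v)==2: print(l,tri(v))
E
```

```text
pics
0.008
scene [ 1.167 -0.578  1.004] [-0.49   0.509 -0.707] 577.6506673543369
red_lipstick [([255.0, 390.0], 0.8), ([232.0, 348.0], 0.72), ([314.0, 268.0], 0.18)]
organizer [([243.0, 332.0], 0.7)]
phone_stand [([340.0, 272.0], 0.66), ([228.0, 346.0], 0.47)]
phone_lens [([317.0, 270.0], 0.95)]
black_lipstick [([221.0, 313.0], 0.49)]
white_lipstick [([235.0, 323.0], 0.49)]
silver_lipstick [([214.0, 337.0], 0.66), ([339.0, 271.0], 0.66), ([238.0, 322.0], 0.46), ([230.0, 348.0], 0.17)]
green_bottle [([286.0, 423.0], 0.68)]
jewelry_box [([196.0, 445.0], 0.95)]
red_lipstick_mid [([255.0, 392.0], 0.8), ([229.0, 347.0], 0.71)]
top [0.381 0.079 1.347] [ 0.148 -0.022 -0.989] 589.1066286559239
red_lipstick [([196.0, 249.0], 0.63), ([246.0, 259.0], 0.52)]
organizer [([266.0, 269.0], 0.88)]
phone_stand [([206.0, 404.0], 0.97), ([202.0, 132.0], 0.61), ([273.0, 247.0], 0.32)]
phone_lens [([204.0, 131.0], 0.73), ([203.0, 409.0], 0.72)]
black_lipstick [([207.0, 403.0], 0.61), ([286.0, 272.0], 0.49)]
white_lipstick [([203.0, 408.0], 0.55), ([256.0, 283.0], 0.52), ([208.0, 405.0], 0.37)]
silver_lipstick [([272.0, 246.0], 0.5)]
green_bottle [([150.0, 268.0], 0.76)]
jewelry_box [([202.0, 130.0], 0.8)]
red_lipstick_mid [([200.0, 252.0], 0.64)]
red_lipstick [0.664 0.196 0.038]
organizer [0.513 0.158 0.   ]
phone_stand [ 0.64  -0.153  0.043]
phone_lens [0.58  0.194 0.007]
black_lipstick [ 0.618 -0.075  0.301]
white_lipstick [ 0.637 -0.082  0.283]
silver_lipstick [0.493 0.202 0.053]
green_bottle [0.775 0.158 0.048]
jewelry_box [0.645 0.456 0.044]
red_lipstick_mid [0.661 0.195 0.038]
```

View pics/scene.png

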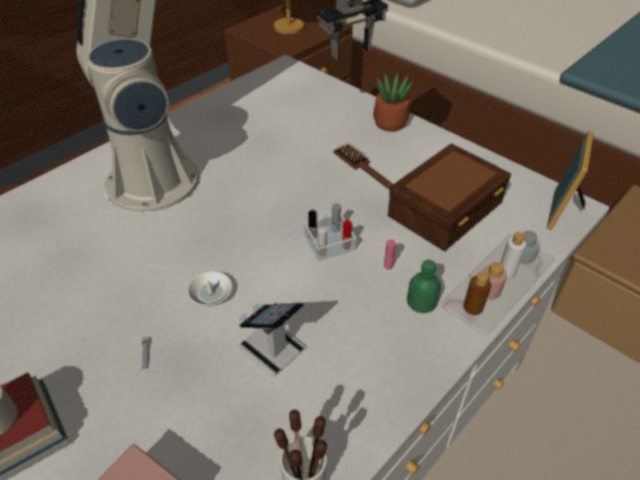

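View pics/top.png

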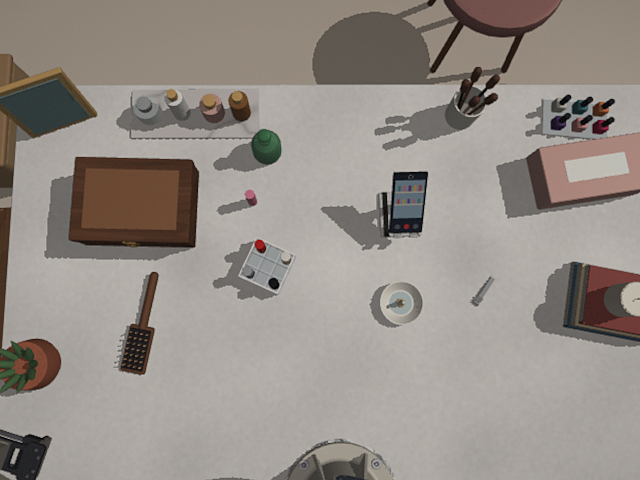

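The scene picture shows the red lipstick in the organizer at (229,347). It is at (245,260) in the top picture. The candidates are:
- **Red tube in the organizer:** top (245,260). This is my choice.
- **Pink tube standing alone:** scene (255,390), top (197,250).
- **Red nail polish:** top (125,602).

The phone is at top (205,408), with its upper end towards +x. Next I'll check the choice in one close crop.

Run:
```python
from h import *
a=cv2.imread("pics/top.png");b=cv2.imread("pics/scene.png")
c=lambda i,r,q,s:cv2.resize(i[r:r+60,q:q+80],None,fx=5,fy=5,interpolation=cv2.INTER_CUBIC)
o=np.vstack([np.hstack([c(a,235,230,0),c(a,165,370,0)]),np.hstack([c(b,200,290,0),c(b,290,235,0)])])
cv2.imwrite("pics/crop.png",o)
```

```text
(no output)
```

View pics/crop.png

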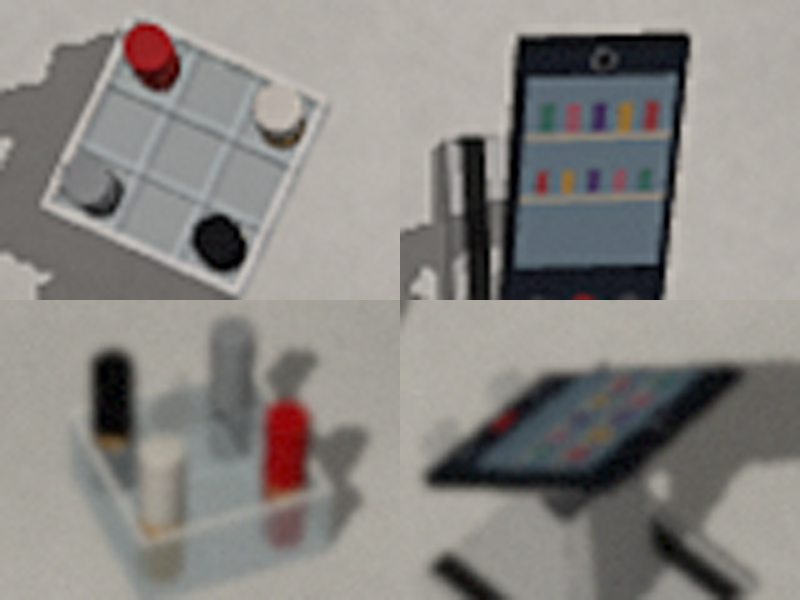

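The crop confirms it: the red-capped tube with a gold band is in the organizer at top (244,259), with white, silver and black in the other corners. The phone lens is at top (177,411). Next I fit the phone pose from its corners in both views and work out the lipstick position.

Run:
```python
from h import *
from scipy.optimize import least_squares
np.set_printoptions(precision=3,suppress=True)
t,Pt=cam("top"); s,Ps=cam("scene")
C=[(75,36.5),(75,-36.5),(-75,36.5),(-75,-36.5)]
T=[(172.2,393.6),(172.2,428),(233,390),(235,421)]
S=[(304,303),(327,273),(304.4,265),(326,241)]
def fr(v):
    y,k=v[3:5];c,n=np.cos,np.sin
    return np.array([c(k)*c(y),c(k)*n(y),n(k)]),np.array([-n(y),c(y),0]),np.array([-n(k)*c(y),-n(k)*n(y),c(k)])
def f(v):
    X,Y,N=fr(v);r=[]
    for (a,b),pt,ps in zip(C,T,S):
        q=v[:3]+X*a/1e3+Y*b/1e3
        r+=list(np.array(proj(t,Pt,q))-pt)+list(np.array(proj(s,Ps,q))-ps)
    return np.array(r)
r=least_squares(f,[.6,-.1,.12,0,.7]);v=r.x;X,Y,N=fr(v)
print(v,np.degrees(v[3:]),"\n",r.fun)
L=v[:3]+X*.066;print("lens",L,"n",N,"proj",proj(t,Pt,L))
print("sticker",L+.15*N)
for nm,px in dict(red=(244,259.4),white=(256.4,286.2),silver=(271.5,246.8),black=(283.2,273.6)).items(): print(nm,onz(t,Pt,px,.084))
print("pink",onz(t,Pt,(193.5,250.5),.084))
o,d=ray(s,Ps,(220.6,347.3));print("scene red top",onz(s,Ps,(221,347.3),.084))
st=arm.observe();print(st);print(R.from_rotvec(st["orientation"]).as_matrix())
```

```text
[ 0.631 -0.149  0.113 -0.005  0.731] [-0.315 41.857] 
 [ 0.341  0.021 -0.153 -0.299  0.373  0.703  0.233  0.936  0.112 -2.083
  0.405  0.228 -1.93  -0.21  -0.323 -2.604]
lens [ 0.68  -0.149  0.157] n [-0.667  0.004  0.745] proj [np.float64(176.41853485220855), np.float64(410.73865061348533)]
sticker [ 0.58  -0.149  0.268]
red [0.55  0.17  0.084]
white [0.523 0.112 0.084]
silver [0.491 0.197 0.084]
black [0.465 0.139 0.084]
pink [0.662 0.19  0.084]
scene red top [0.547 0.176 0.084]
{'time': 1.2, 'joints': array([ 1.264,  0.353,  1.633, -0.   ,  1.155, -0.002]), 'qvel': array([-0.   ,  0.001, -0.001, -0.   , -0.   ,  0.   ]), 'joint_efforts': array([  0.   , -59.375, -33.459,   0.07 ,   0.015,  -0.   ]), 'position': array([0.188, 0.596, 0.223]), 'orientation': array([0.477, 3.105, 0.   ]), 'force': array([-0.705, -0.316, -0.593]), 'wrist_torque': array([-0.008, -0.01 ,  0.026]), 'grip_force': 0.0, 'width': 0.09219844282845}
[[-0.954  0.3    0.   ]
 [ 0.3    0.954  0.   ]
 [-0.     0.    -1.   ]]
```

```bash
python3 -m inch '{"linear":[[4,-4.7,0],[8,-9.4,0],[12,-14.1,0],[16,-18.8,0],[20,-23.5,0],[24,-28.2,0],[28,-32.9,0],[32,-37.6,0]],"twist":[[0,0,-0.12],[0,0,-0.24],[0,0,-0.36],[0,0,-0.48],[0,0,-0.6],[0,0,-0.72],[0,0,-0.84],[0,0,-0.92]],"grip":[0.45,0.45,0.45,0.45,0.45,0.45,0.45,0.45]}' 15
```

```text
time: 2.2
position: [0.5088, 0.2185, 0.2229]
orientation: [1.81, 2.567, 0.001]
force: [0.5, 0.7, -0.7]
width: 0.0507
grip_force: 0.0
```

Run:
```python
from h import *
np.set_printoptions(precision=3,suppress=True)
p,P=cam("wrist");cv2.imwrite("pics/w1.png",p["img"]);print(P,p["fx"])
for x in arm.recognise(p,"red_lipstick"): print(x["pixel"],x["confidence"])
print("expected top",proj(p,P,(.55,.172,.084)),"base",proj(p,P,(.55,.172,.004)))
hsv=cv2.cvtColor(p["img"],cv2.COLOR_BGR2HSV)
m=(((hsv[...,0]<5)|(hsv[...,0]>174))&(hsv[...,1]>180)&(hsv[...,2]>60)).astype(np.uint8)
n,l,s,c=cv2.connectedComponentsWithStats(m)
for i in range(1,n):
    if s[i,4]>100: print(s[i],c[i])
```

```text
[[ 0.942  0.321  0.099  0.481]
 [ 0.336 -0.901 -0.275  0.295]
 [ 0.001  0.292 -0.956  0.386]
 [ 0.     0.     0.     1.   ]] 401.3095248887076
[285.1, 347.0] 0.57
[297.5, 470.7] 0.55
expected top [np.float64(294.76763341978045), np.float64(348.85045021110005)] base [np.float64(261.2465315806798), np.float64(343.4450123840111)]
[335 258  28  50 972] [348.117 285.448]
```

View pics/w1.png

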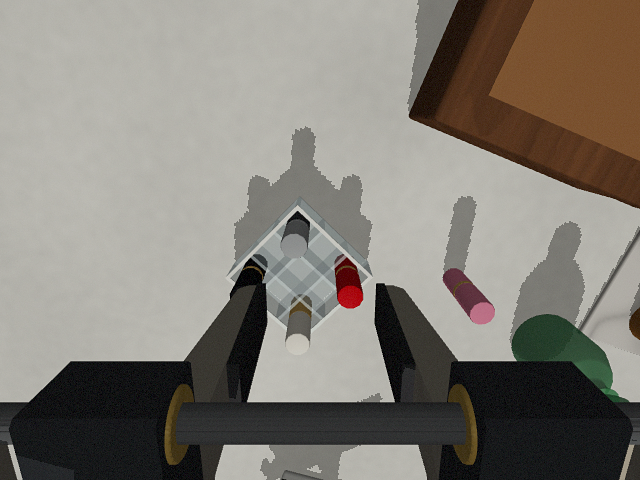

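The wrist view shows the red cap top at about (295,350), which matches the predicted (294.8,348.9). The finger paths beside it are clear, and the pink tube is well off at (313,482). I'll centre over the cap and go down.

```bash
python3 -m inch '{"linear":[[4.3,-4.8,0],[4.3,-4.8,-3],[4.3,-4.8,-7],[4.3,-4.8,-11],[4.3,-4.8,-14],[4.3,-4.8,-16],[4.3,-4.8,-16.4],[4.3,-4.8,-16.4]],"twist":[[0,0,0],[0,0,0],[0,0,0],[0,0,0],[0,0,0],[0,0,0],[0,0,0],[0,0,0]],"grip":[0.45,0.45,0.45,0.45,0.45,0.45,0.45,0.45]}' && python3 -m inch '{"linear":[[0,0,0],[0,0,0],[0,0,0],[0,0,0],[0,0,0],[0,0,0]],"twist":[[0,0,0],[0,0,0],[0,0,0],[0,0,0],[0,0,0],[0,0,0]],"grip":[1,1,1,1,1,1]}' 15
```

```text
time: 3.3
position: [0.5506, 0.1727, 0.059]
orientation: [1.805, 2.571, 0.0]
force: [-0.3, 0.6, -0.5]
width: 0.0506
grip_force: 0.0
time: 4.05
position: [0.5509, 0.1723, 0.059]
orientation: [1.806, 2.57, 0.001]
force: [0.1, 0.1, 6.1]
width: 0.0216
grip_force: 15.0
```

```bash
python3 -m inch '{"linear":[[0,0,1],[0,0,3],[0,0,6],[0,0,10],[0,0,14],[0,0,18],[0,0,20],[0,0,20]],"twist":[[0,0,0],[0,0,0],[0,0,0],[0,0,0],[0,0,0],[0,0,0],[0,0,0],[0,0,0]],"grip":[1,1,1,1,1,1,1,1]}'
python3 - <<'E'
from h import *
p,P=cam("wrist");w=p["img"][200:440,200:520];t,_=cam("scene");cv2.imwrite("pics/w2.png",np.hstack([w,t["img"][130:370,240:560]]))
s=arm.observe();Rm=R.from_rotvec(s["orientation"]).as_matrix();print(s["position"],Rm)
for k in (-.011,.053,-.027): print(k,proj(p,P,s["position"]+Rm[:,2]*k))
E
```

```text
time: 5.05
position: [0.5513, 0.1724, 0.2604]
orientation: [1.805, 2.569, 0.004]
force: [-0.6, 0.1, -0.5]
width: 0.0215
grip_force: 15.0
[0.55006986 0.1720416  0.2579174 ] [[-3.39132307e-01  9.40738369e-01 -7.74466164e-04]
 [ 9.40738687e-01  3.39132219e-01 -2.45304251e-04]
 [ 3.18793085e-05 -8.11760879e-04 -9.99999670e-01]]
-0.011 [np.float64(317.1892854371145), np.float64(317.95088391754257)]
0.053 [np.float64(264.45812648122416), np.float64(318.1806569405452)]
-0.027 [np.float64(336.83992095365693), np.float64(317.86525739205064)]
```

View pics/w2.png

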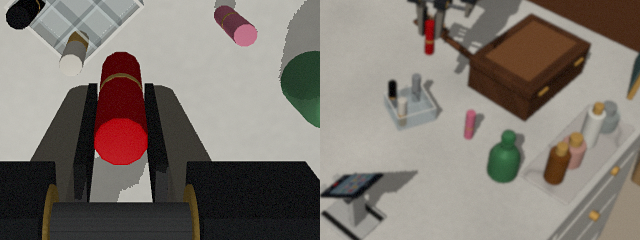

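The red lipstick is in the gripper, clear of the organizer, and the other three lipsticks are still standing. I'll carry it across high up, turning the tool to line up with the phone.

```bash
python3 -m inch '{"linear":[[0,-3,2],[0,-7,4],[0,-11,6],[0,-15.5,8],[-0.3,-20,8],[-0.6,-25,8],[-0.8,-29,8],[-0.8,-32,8]],"twist":[[0,0,-0.04],[0,0,-0.09],[0,0,-0.14],[0,0,-0.19],[0,0,-0.24],[0,0,-0.29],[0,0,-0.33],[0,0,-0.35]],"grip":[1,1,1,1,1,1,1,1]}' && python3 -m inch '{"linear":[[0,0,0],[0,0,0],[0,0,0],[0,0,0],[0,0,-1],[0,0,-2],[0,0,-2.5],[0,0,-2.5]],"twist":[[0,-0.12,0],[0,-0.24,0],[0,-0.36,0],[0,-0.48,0],[0,-0.6,0],[0,-0.68,0],[0,-0.73,0],[0,-0.73,0]],"grip":[1,1,1,1,1,1,1,1]}'
python3 - <<'E'
from h import *
np.set_printoptions(precision=3,suppress=True)
p,P=cam("wrist");cv2.imwrite("pics/w3.png",p["img"])
s=arm.observe();Rm=R.from_rotvec(s["orientation"]).as_matrix();print(s["position"],Rm[:,2],s["joints"])
print("lens expected",proj(p,P,(.680,-.149,.157)))
for x in arm.recognise(p,"phone_lens"): print(x["pixel"],x["confidence"])
X,Y,C=np.array([.745,.004,.667]),np.array([.005,1,0]),np.array([.631,-.149,.113])
for a,b in [(75,36.5),(75,-36.5),(-75,36.5),(-75,-36.5)]: print(a,b,np.round(proj(p,P,C+X*a/1e3+Y*b/1e3)))
E
```

```text
time: 6.15
position: [0.5416, -0.1494, 0.3368]
orientation: [-2.226, -2.213, 0.002]
force: [0.0, 0.0, 0.3]
width: 0.0212
grip_force: 15.0
time: 7.15
position: [0.5408, -0.1474, 0.3109]
orientation: [1.805, 1.795, 0.686]
force: [0.5, -0.7, 0.4]
width: 0.0219
grip_force: 15.0
[ 0.542 -0.148  0.312] [ 0.665  0.    -0.747] [-0.452 -0.119  2.177  0.653  0.499 -0.934]
lens expected [np.float64(209.58761882859608), np.float64(322.09345954111075)]
[208.6, 251.4] 0.75
75 36.5 [170. 332.]
75 -36.5 [246. 332.]
-75 36.5 [172. 169.]
-75 -36.5 [247. 177.]
```

View pics/w3.png

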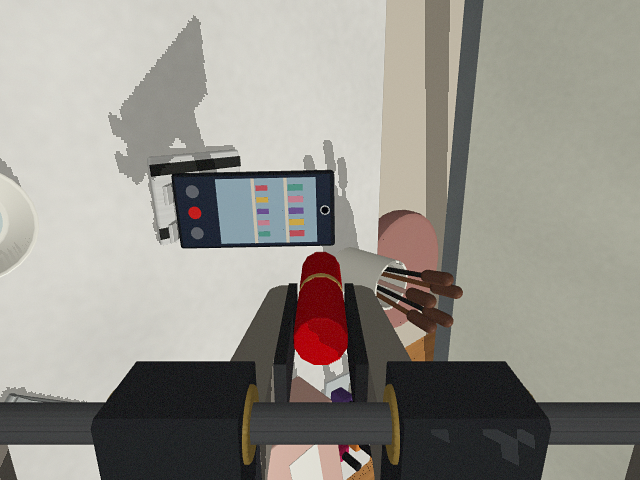

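The wrist view shows the lens at (210,325) against a predicted (209.6,322). The phone corners are within about 4 px, or about 3 mm, of the fit. The red tube is straight in the jaws and clear of everything. I'll let it settle, check and hand in.

```bash
python3 -m inch '{"linear":[[0,0,0],[0,0,0],[0,0,0],[0,0,0]],"twist":[[0,0,0],[0,0,0],[0,0,0],[0,0,0]],"grip":[1,1,1,1]}'
python3 - <<'E'
from h import *
s=arm.observe();print(abs(s["qvel"]).max(),s["grip_force"],s["width"])
print(arm.close_job())
E
```

```text
time: 7.75
position: [0.5427, -0.1478, 0.3137]
orientation: [1.8, 1.793, 0.688]
force: [-0.5, 0.8, 0.1]
width: 0.0218
grip_force: 15.0
0.004105963501014217 14.997944980859756 0.02184153492338184
the job is handed in; nothing more can be done
None
```

I handed the job in with the red lipstick held steady in the gripper, its sticker by my measurements about 15 cm straight out from the phone's lens and squarely facing it; no verdict came back.

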